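# Level a rocking microscope stand and lock its foot

## Robot

A 6-joint arm with a two-finger parallel gripper is mounted at the origin on a cart in front of the work surface, level with it; the furniture and walls round the work are solid. World frame = base frame: x ahead of the robot, y to its left, z up, the work surface at z = 0. Lengths are in mm, angles in rad, forces in N, time in s.
With the tool pointing down it reaches from about 275 to 1000 mm from the base axis. Payload 8.4 kg.
Tool frame: the origin (TCP) lies on the centre line of the jaws, within the pads' length; the fingertips stand r.tip_reach ahead of it and the grasp point (between the pads) lies 3 mm ahead of it (r.tip_reach is the distance from the TCP to the fingertips, in mm); z points along the fingers, y is the direction in which the jaws open and shut (so a half turn about z gives the same grasp; the last joint's range is limited). The gripper opens to 85 mm and grips with 20 to 120 N. Pads are 22 mm wide; open, the fingers measure 114 mm over their backs; the gripper's body (76 mm by 85 mm) begins 54 mm behind the grasp point. The pads swing forward as they close: fully open they stand 13 mm farther back than shut.
Start: joints at [-1.333, 0.353, 1.633, -0, 1.155, -0.002], TCP at [148.441, -607.119, 253.281] pointing down, gripper open.
Joint ranges: [-2.63, 2.63], [-0.92, 2.1], [0.06, 2.66], [-1.3, 4.44], [0, 2.69], [-3.02, 3.02]. Speed limits (rad/s): [2.22, 2.22, 2.79, 3.14, 3.14, 3.14].

## Interface

Orientations are given as [roll, pitch, yaw] about the fixed x, y, z axes, in that order (R = Rz(yaw) Ry(pitch) Rx(roll)).
In Python, from rig import sense, optics, r, nets gives the robot as it stands. The module is installed in compiled form; this text tells all that it offers.
- The arm moves only by the tool carry_out, never from a script. Its argument "increments" is a list that holds one entry, the list of rows, each a list of 6 numbers: the shift along the tool's x, y, z normalised to -1 to 1, where 1 is 40 cm, then the turn, a rotation vector about the tool's x, y, z normalised to -1 to 1, where 1 is 60 degrees. A call has 1 to 5 rows; each row is the pose to reach, as a shift and turn from the pose commanded when the call began, along the tool's axes at that moment; what a row does not reach only later rows make up. A row lasts 1/12 s, in which the tool goes at most 41.7 mm and 7.16 degrees, less where a joint would pass 70% of its speed; a pose out of reach is approached as far as the arm can. A call with a number of a shift or a turn outside -1 to 1 is refused whole. A call with a gripper value outside its range is refused whole. "hand" is the closure, from 0 (fully open) to 1 (shut), set as the call begins (left out, the last holds). The fingers move at their own pace and stop on an object; "squeeze" is the grip in N (left out, the last holds). Time passes only in rows, so rows that repeat a pose let the fingers close. It gives the time, the measured TCP pose, the force and the opening at its end, in the units of the state.
- sense(): the state, without advancing time (a new reading comes with each control period).
- optics.grab_frame(name): name is "side" or "top"; returns a dict with "img" (420x560x3 uint8, red, green, blue), "range_z" (420x560 float32, mm along the optical axis (not along the pixel's ray), 0 where there is no reading), "fov_y" (degrees; the focal length in pixels is half the picture's height over the tangent of half this angle, whatever the lens; pixels are square), "cx", "cy" (the principal point, pixels), "R" (3x3) and "t" (3): a world point X has camera coordinates R X + t. Camera axes: x right, y down, z forward; pixel columns grow to the right and rows downward; lengths in mm; the calibration is good to about 2 mm. A picture is of the moment at which its call begins.
- r.sign_off(): hands the job in, once; it reports no verdict.
Trained networks look in the newest picture that a camera, given by its name, has taken for a name from the list of things; names that differ only in an ending like _2 or _b are one class to them, and where a whole thing is asked for, a point or a joint stands for the part that bears it (a point fixed in the world has none). Each returns a list of dicts, best first, with "confidence" (0 to 1); they miss things now and then, are a little off and sometimes report something else, mostly with a low value. They report only what shows in the picture. A call takes as long as a camera call.
- nets.trace(target, camera): "mask" (420x560 bool, what is visible of it).
- nets.tip_of(target, camera): "point" ([x, y, z] in mm, in world coordinates, good to about 4 mm: a listed point, or the origin of a listed thing).
The state is a dict: "clock": time; "qpos": joint angles; "qvel": joint speeds; "joint_efforts": joint torques, N m; "eef_pos": TCP position; "tcp_rot": TCP orientation; "contact_force": force on the tool from outside, world axes, zero at the start; "wrist_torque": the same for the moment, N m; "opening": opening from 0.0 (shut) to 1.0 (fully open).
Only numpy, scipy, OpenCV 4.12 (cv2) and the standard library are available. Lean on these libraries where they do the work, as an engineer would, in place of code of your own. Each camera call takes 0.05 s, during which the arm holds its last target.

## Task

The microscope stand rocks: one of its two front feet hangs clear of its steel floor plate. Find the hanging foot by pressing on the front corners, screw it down with its knob until all four feet firmly share the load (not so far that the stand rocks the other way), let go, and then swing that same foot's lock lever fully round to its stop. Press gently, do not shift the stand, and leave the other foot's knob and lever and the other things on the bench alone.

Things in the scene. Friction and masses are not known exactly. Their poses are not given: they have to be found in the camera images.
- stand: Bench microscope stand, 3.3 kg, loose: grey plate 230 (x) x 250 (y) x 12 mm, white round stage, steel column at the rear (+x), 166 mm high. Rubber feet at x = +-85, y = +-95 mm. Origin: under the plate's centre at bench level; x to the rear, y left, z up. With knobs at 0 and equal plates under its front feet it would stand even.
- plate (a point): Centre of the plate's top. Pressing down on the knob top of the hanging corner with 5 to 8 N tips the stand till that foot touches; the other front foot, carrying 12 N alone, only sinks with its rubber (1 mm per 25 N a foot). Well levelled, a front foot carries about 6 N, a rear one 10 N, and the screw has gone down by the difference in plate height, give or take 0.6 mm.
- grip_left (a point): Black ribbed round levelling knob of the front left (+y) foot, 34 mm across, 24 mm high, on the vertical axis x = -85, y = +95 mm of the stand. The point lies on its axis, 14 mm above its underside and 10 mm below its flat top, about 98 mm above the bench. The knob turns in place: it does not rise or sink as it turns. Friction about 0.12 N m.
- knob_left (a joint): Turn of the left levelling knob, rad, 0 at the start, growing clockwise seen from above; clockwise drives that front foot down, 8 mm a full turn (1.27 mm per rad). Range -3 to 9.
- lever_left (a point): Centre of the upright black grip post (13 mm across, 24 mm high) at the end of the left lock lever, 70 mm from the knob's axis and about 70 mm above the bench. The lever is an 8 mm rod under the knob, about the same axis, 65 mm above the bench; open, it points to the robot (-x of the stand).
- lock_left (a joint): Left lock lever, rad: 0 = open (points to -x of the stand), 1.2 = locked against its stop; it grows clockwise seen from above, so the post swings from -x towards +y of the stand. It stays where it is left; friction about 0.12 N m.
- front_foot_left: Rubber foot under the left levelling knob, 30 mm across, 10 mm high; origin at the centre of its underside. It moves down with the knob's screw. Below it lies a round steel floor plate, 48 mm across, fixed to the bench. The plates of the two front feet differ in height by 2 to 5 mm: one foot rests on its plate, the other hangs above it. Which, and how far, varies.
- rear_foot_left: Rear left rubber foot, not adjustable, 30 mm across, 14 mm high; it stands on the bench at x = +85, y = +95 mm of the stand. Its pose is given at the stand's origin.
- grip_right (a point): Black ribbed round levelling knob of the front right (-y) foot, 34 mm across, 24 mm high, on the vertical axis x = -85, y = -95 mm of the stand. The point lies on its axis, 14 mm above its underside and 10 mm below its flat top, about 98 mm above the bench. The knob turns in place: it does not rise or sink as it turns. Friction about 0.12 N m.
- knob_right (a joint): Turn of the right levelling knob, rad, 0 at the start, growing clockwise seen from above; clockwise drives that front foot down, 8 mm a full turn (1.27 mm per rad). Range -3 to 9.
- lever_right (a point): Centre of the upright black grip post (13 mm across, 24 mm high) at the end of the right lock lever, 70 mm from the knob's axis and about 70 mm above the bench. The lever is an 8 mm rod under the knob, about the same axis, 65 mm above the bench; open, it points to the robot (-x of the stand).
- lock_right (a joint): Right lock lever, rad: 0 = open (points to -x of the stand), 1.2 = locked against its stop; it grows clockwise seen from above, so the post swings from -x towards +y of the stand. It stays where it is left; friction about 0.12 N m.
- front_foot_right: Rubber foot under the right levelling knob, 30 mm across, 10 mm high; origin at the centre of its underside. It moves down with the knob's screw. Below it lies a round steel floor plate, 48 mm across, fixed to the bench. The plates of the two front feet differ in height by 2 to 5 mm: one foot rests on its plate, the other hangs above it. Which, and how far, varies.
- rear_foot_right: Rear right rubber foot, not adjustable, 30 mm across, 14 mm high; it stands on the bench at x = +85, y = -95 mm of the stand. Its pose is given at the stand's origin.
- solder_reel: Teal reel of solder wire 77 x 57 x 32 mm lying on the bench, a bystander; origin at its underside.
- screwdriver_blue: Small blue-handled screwdriver, 172 mm long, lying on the bench, a bystander; origin at its underside.

How it is judged:
By the outcome, as a careful person would: the job done as asked, in the order asked, and still so for the second after the job is handed in, with the robot touching nothing.
It also fails if it takes over 72 s, if anything falls off the work surface, if the arm or the gripper's body presses on something with over 40 N, if the wrist force passes 120 N, or if a joint passes its speed limit or range.

## Working session

There is one attempt and no reset: what is moved stays moved. The work goes in short steps, Python scripts to look and compute and a tool call to move; the robot and the scene stay as the last step left them, time stands still between calls to the robot, and variables do not carry over. Pictures are saved under pics/ and viewed, and the job is handed in when it is done.

Besides the shell and the picture viewer there is one more tool, called after "Request:" as name(argument=value, ...) on one line, values as JSON. carry_out: Moves the arm, as the interface text tells. Its arguments: {"type":"object","properties":{"increments":{"type":"array","items":{"type":"array","items":{"type":"array","items":{"type":"number","minimum":-1,"maximum":1}}}},"hand":{"type":"number"},"squeeze":{"type":"number"}},"required":["increments"]}

```bash
mkdir -p pics; python3 - <<'E'
from rig import sense, optics, r, nets
import cv2,numpy as np
s=sense();print(s, r.tip_reach)
for c in("top","side"):
    f=optics.grab_frame(c);cv2.imwrite(f"pics/{c}0.png",f["img"][:,:,::-1]);print(c,f["fov_y"],f["R"],f["t"])
    for n in["stand","grip_left","grip_right","lever_left","lever_right","front_foot_left","front_foot_right","plate"]:
        try:
            print(c,n,[(np.round(d["point"],1),round(d["confidence"],2)) for d in nets.tip_of(n,c)[:3]])
        except Exception as e: print(n,e)
E
```

```text
{'clock': 0.0, 'qpos': array([-1.33342707e+00,  3.53661561e-01,  1.63416618e+00,  1.29419141e-05,
        1.15518895e+00, -2.42036166e-03]), 'qvel': array([-0.00082354,  0.0006488 ,  0.00101912, -0.00094231, -0.00011945,
        0.00045915]), 'joint_efforts': array([-2.62385263e-03, -6.05254483e+01, -3.42074382e+01, -1.50358424e-04,
        9.23440995e-03, -1.58186526e-05]), 'eef_pos': array([ 148.31933951, -606.67149732,  252.539571  ]), 'tcp_rot': array([-3.14016865e+00, -1.52793670e-05,  2.39784377e-01]), 'contact_force': array([-0.69487945, -0.58279357, -0.20655818]), 'wrist_torque': array([ 0.02809934,  0.01255682, -0.03981133]), 'opening': 1.0045630151448242} 22.0
top 45.40348376559044 [[ 0.05549363 -0.99845413 -0.00313206]
 [-0.97066722 -0.05321376 -0.23446415]
 [ 0.23393503  0.01605145 -0.97211972]] [-135.29395327  539.06475207 1004.58232117]
top stand [(array([ 635.8, -236.7,   -1.2]), 0.6)]
top grip_left [(array([ 549. , -155.2,   96. ]), 0.49)]
top grip_right [(array([ 554.5, -338.2,  100.2]), 0.83)]
top lever_left [(array([ 475.2, -155.1,   70. ]), 0.61)]
top lever_right 
[... 186 characters left out ...]
088  0.01545048]
 [-0.00758311 -0.50586894 -0.86257702]
 [ 0.04345836  0.8616201  -0.50568979]] [-542.47563756   22.99210335 1235.26896175]
side stand [(array([ 634.5, -239.5,    1.8]), 0.73)]
side grip_left [(array([ 552.3, -151.6,  101.9]), 0.75), (array([ 557.7, -339.6,   95.2]), 0.37)]
side grip_right [(array([ 557.4, -340.6,   95.2]), 0.73)]
side lever_left [(array([ 479.7, -147.5,   66.7]), 0.76)]
side lever_right [(array([ 488.1, -341.8,   66.4]), 0.81), (array([ 480.7, -146.9,   66.8]), 0.28)]
side front_foot_left []
side front_foot_right [(array([ 558. , -336.9,    7.1]), 0.36), (array([ 6.349e+02, -2.421e+02, -5.000e-01]), 0.19)]
side plate [(array([ 638. , -238.7,   48.7]), 0.66)]
```

View pics/top0.png

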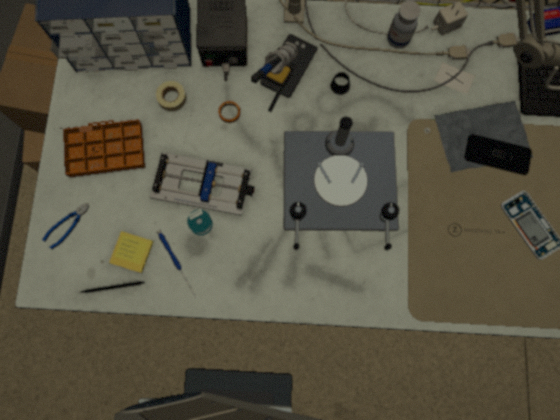

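View pics/side0.png

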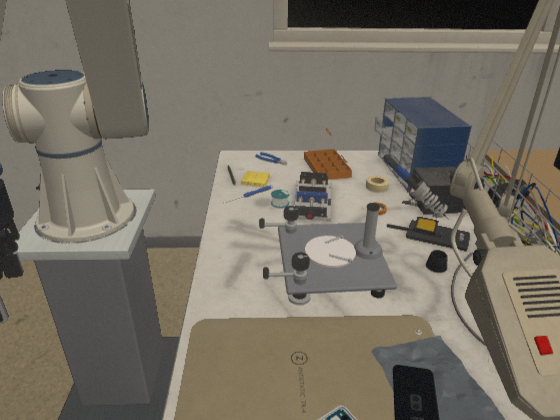

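```bash
cat > h.py <<'E'
from rig import sense, optics, r, nets
import cv2,numpy as np
np.set_printoptions(suppress=True,precision=2)
def cloud(f):
    z=f["range_z"].astype(float);h,w=z.shape
    fl=h/2/np.tan(np.radians(f["fov_y"]/2))
    u,v=np.meshgrid(np.arange(w),np.arange(h))
    P=np.stack([(u-f["cx"])/fl*z,(v-f["cy"])/fl*z,z],-1)
    X=(P-f["t"])@f["R"]; X[z==0]=np.nan
    return X
E
python3 - <<'E'
from h import *
for c in("top","side"):
    f=optics.grab_frame(c);X=cloud(f)
    for n,g in(("L",(551,-153)),("R",(556,-340))):
        d=np.hypot(X[...,0]-g[0],X[...,1]-g[1])
        m=(d<28)&(X[...,2]>101)&(X[...,2]<120)
        p=X[m];print(c,n,m.sum(),p.mean(0),np.median(p,0),p.min(0),p.max(0))
        g2=(g[0]-70,g[1])
        d=np.hypot(X[...,0]-g2[0],X[...,1]-g2[1])
        m=(d<20)&(X[...,2]>70)&(X[...,2]<100)
        p=X[m];print(' lever',m.sum(),p.mean(0) if m.any() else 0,p[:,2].max() if m.any() else 0)
    # plate
    m=(abs(X[...,0]-638)<130)&(abs(X[...,1]+239)<140)&(X[...,2]>30)&(X[...,2]<70)
    p=X[m].astype(np.float32)
    A=np.c_[p[:,:2],np.ones(len(p))];
    for _ in range(5):
        co=np.linalg.lstsq(A,p[:,2],rcond=None)[0]; res=abs(p[:,2]-A@co);k=res<3;p=p[k];A=A[k]
    print(c,"plane",co*[1000,1000,1],len(p),"rect",cv2.minAreaRect(p[:,:2].copy()))
    print("corner L-R heights over 190mm", co[1]*190)
    im=f["img"]; 
    if c=="side": cv2.imwrite("pics/sidecrop.png",cv2.resize(im[190:320,240:410],None,fx=4,fy=4,interpolation=cv2.INTER_CUBIC)[:,:,::-1])
    else: cv2.imwrite("pics/topcrop.png",cv2.resize(im[110:260,260:430],None,fx=4,fy=4,interpolation=cv2.INTER_CUBIC)[:,:,::-1])
E
```

```text
top L 214 [ 545.88 -150.1   106.33] [ 546.1  -150.12  106.38] [ 529.18 -166.67  101.14] [ 562.76 -133.39  110.62]
 lever 33 [ 476.21 -150.51   77.92] 82.58375898625209
top R 218 [ 554.74 -338.99  106.77] [ 554.73 -339.25  106.9 ] [ 538.26 -356.72  101.03] [ 572.85 -322.28  111.1 ]
 lever 38 [ 486.28 -339.86   76.89] 82.98263177356327
top plane [ 5.03 -2.56 42.14] 4602 rect ((634.5991821289062, -240.93533325195312), (228.10401916503906, 246.82579040527344), 2.958554744720459)
corner L-R heights over 190mm -0.48664754664431015
side L 115 [ 548.26 -155.33  106.81] [ 547.94 -156.85  107.28] [ 531.71 -169.48  101.32] [ 565.1  -133.15  109.91]
 lever 29 [ 478.34 -155.02   77.06] 81.86446740837413
side R 182 [ 557.06 -345.15  107.26] [ 557.38 -346.66  107.95] [ 540.27 -359.59  101.19] [ 574.98 -325.86  110.94]
 lever 43 [ 487.3  -345.14   77.83] 83.45047781961425
side plane [-0.29  6.88 49.36] 2360 rect ((638.1312255859375, -246.46141052246094), (227.2820281982422, 243.3313751220703), 2.8212149143218994)
corner L-R heights over 190mm 1.3072649544768977
```

```bash
cat >> h.py <<'E'
from scipy.spatial.transform import Rotation as Ro
def to(x,y,z,yaw=None):
    s=sense();R=Ro.from_euler('xyz',s["tcp_rot"])
    d=R.inv().apply(np.array([x,y,z])-s["eef_pos"])
    t=np.zeros(3)
    if yaw is not None: t=(R.inv()*Ro.from_euler('xyz',[np.pi,0,yaw])).as_rotvec()
    print("pose",s["eef_pos"],s["tcp_rot"],"q",s["qpos"],"F",s["contact_force"],"op",round(s["opening"],3),"t",s["clock"])
    print("shift/400",np.round(d/400,4),"turn/60deg",np.round(t/np.radians(60),3),"mm",d)
E
python3 -c "
from h import *
to(555.5,-340.6,150,0.05)"
```

```text
pose [ 148.43 -607.11  253.28] [-3.14 -0.    0.24] q [-1.33  0.35  1.63  0.    1.16 -0.  ] F [0.2  0.35 0.13] op 1.0 t 1.0
shift/400 [ 1.15 -0.41  0.26] turn/60deg [-0.   -0.    0.18] mm [ 458.71 -162.22  103.29]
```

Request:
carry_out(increments=[[[0.09,-0.032,0,0,0,0.05],[0.18,-0.064,0,0,0,0.1],[0.27,-0.096,0,0,0,0.18],[0.36,-0.128,0,0,0,0.18],[0.45,-0.16,0,0,0,0.18]]], hand=1, squeeze=20)

```text
clock: 1.42
eef_pos: [309.3, -501.1, 253.4]
tcp_rot: [3.141, -0.0, 0.05]
contact_force: [0.2, 0.4, -0.2]
opening: 0.299
```

```bash
python3 -c "
from h import *
to(555.5,-340.6,150,0.05)"
```

```text
pose [ 309.28 -501.11  253.39] [ 3.14 -0.    0.05] q [-1.02  0.3   1.71  0.    1.13  0.5 ] F [ 0.18  0.42 -0.24] op 0.299 t 1.4167
shift/400 [ 0.63 -0.37  0.26] turn/60deg [ 0. -0.  0.] mm [ 253.97 -147.95  103.4 ]
```

Request:
carry_out(increments=[[[0.09,-0.053,0,0,0,0],[0.18,-0.106,0,0,0,0],[0.27,-0.16,0,0,0,0],[0.36,-0.212,0,0,0,0],[0.45,-0.265,0,0,0,0]]])

```text
clock: 1.83
eef_pos: [483.5, -386.1, 253.5]
tcp_rot: [3.141, -0.0, 0.051]
contact_force: [-0.5, -0.5, 0.1]
opening: -0.003
```

Request:
carry_out(increments=[[[0.09,-0.053,0.05,0,0,0],[0.183,-0.106,0.1,0,0,0],[0.183,-0.106,0.2,0,0,0],[0.183,-0.106,0.26,0,0,0],[0.183,-0.106,0.26,0,0,0]]])

```text
clock: 2.25
eef_pos: [550.6, -338.4, 143.3]
tcp_rot: [-3.136, 0.008, 0.053]
contact_force: [-0.4, 0.7, -0.2]
opening: -0.0
```

```bash
python3 -c "
from h import *
to(555.5,-340.6,135,0.05)
f=optics.grab_frame('side');cv2.imwrite('pics/s1.png',f['img'][100:350,180:480,::-1])"
```

```text
pose [ 550.6  -338.4   143.27] [-3.14  0.01  0.05] q [-0.55  0.5   1.67  0.    0.98  0.96] F [-0.43  0.75 -0.16] op -0.0 t 2.25
shift/400 [0.01 0.01 0.02] turn/60deg [-0.01  0.01  0.  ] mm [4.84 2.51 8.22]
```

View pics/s1.png

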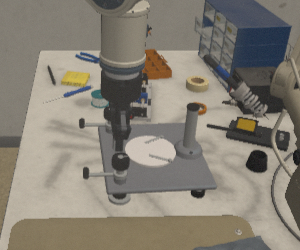

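Request:
carry_out(increments=[[[0,0,0.02,0,0,0],[0,0,0.04,0,0,0],[0,0,0.04,0,0,0]]])

```text
clock: 2.55
eef_pos: [552.6, -342.0, 133.5]
tcp_rot: [3.141, -0.001, 0.05]
contact_force: [-0.5, 1.6, -0.7]
opening: 0.003
```

```bash
python3 -c "
from h import *
to(555.5,-340.6,132,0.05)"
```

```text
pose [ 552.62 -341.96  133.54] [ 3.14 -0.    0.05] q [-0.56  0.52  1.67  0.    0.95  0.96] F [-0.51  1.57 -0.73] op 0.003 t 2.55
shift/400 [ 0.01 -0.    0.  ] turn/60deg [ 0. -0.  0.] mm [ 2.94 -1.21  1.55]
```

Approach in small steps, watching force.

Request:
carry_out(increments=[[[0.007,-0.003,0.002,0,0,0],[0.007,-0.003,0.004,0,0,0],[0.007,-0.003,0.004,0,0,0]]])

```text
clock: 2.8
eef_pos: [556.0, -340.3, 132.4]
tcp_rot: [3.141, -0.001, 0.051]
contact_force: [0.3, -0.1, 0.7]
opening: -0.004
```

Request:
carry_out(increments=[[[0,0,0.002,0,0,0],[0,0,0.003,0,0,0]]])

```text
clock: 2.97
eef_pos: [555.7, -340.1, 130.8]
tcp_rot: [3.141, -0.0, 0.051]
contact_force: [-0.1, -0.8, 0.3]
opening: -0.003
```

Request:
carry_out(increments=[[[0,0,0.002,0,0,0],[0,0,0.002,0,0,0]]])

```text
clock: 3.13
eef_pos: [555.6, -340.0, 129.6]
tcp_rot: [3.142, -0.0, 0.051]
contact_force: [1.4, -0.3, -0.1]
opening: -0.0
```

Request:
carry_out(increments=[[[0,0,0.002,0,0,0],[0,0,0.002,0,0,0]]])

```text
clock: 3.3
eef_pos: [555.6, -340.1, 129.4]
tcp_rot: [3.141, -0.0, 0.051]
contact_force: [-2.0, 0.7, 6.1]
opening: 0.0
```

Request:
carry_out(increments=[[[0,0,0.002,0,0,0],[0,0,0.002,0,0,0]]])

```text
clock: 3.47
eef_pos: [555.6, -340.2, 129.2]
tcp_rot: [3.141, -0.0, 0.051]
contact_force: [-3.4, 2.5, 10.9]
opening: -0.001
```

Request:
carry_out(increments=[[[0,0,-0.02,0,0,0],[0,0,-0.05,0,0,0],[-0.01,-0.1,-0.05,0,0,0],[-0.015,-0.2,-0.05,0,0,0],[-0.015,-0.3,-0.05,0,0,0]]])

```text
clock: 3.88
eef_pos: [543.1, -219.8, 149.0]
tcp_rot: [3.141, -0.001, 0.049]
contact_force: [1.2, 0.4, -0.1]
opening: 0.001
```

```bash
python3 -c "
from h import *
to(546.3,-150.7,132,0.05)"
```

```text
pose [ 543.11 -219.75  149.03] [ 3.14 -0.    0.05] q [-0.39  0.41  1.81  0.    0.92  1.13] F [ 1.22  0.38 -0.07] op 0.001 t 3.8833
shift/400 [ 0.02 -0.17  0.04] turn/60deg [ 0. -0. -0.] mm [  6.58 -68.82  17.01]
```

Request:
carry_out(increments=[[[0.008,-0.08,0,0,0,0],[0.0165,-0.172,0.02,0,0,0],[0.0165,-0.172,0.042,0,0,0],[0.0165,-0.172,0.042,0,0,0]]])

```text
clock: 4.22
eef_pos: [546.1, -149.5, 130.9]
tcp_rot: [-3.141, 0.001, 0.054]
contact_force: [-0.5, 0.0, -1.0]
opening: 0.001
```

Request:
carry_out(increments=[[[0,0,0.002,0,0,0],[0,0,0.002,0,0,0]]])

```text
clock: 4.38
eef_pos: [547.0, -152.4, 131.0]
tcp_rot: [3.141, -0.001, 0.051]
contact_force: [1.1, -0.3, -0.1]
opening: -0.002
```

Request:
carry_out(increments=[[[0,0,0.002,0,0,0],[0,0,0.002,0,0,0]]])

```text
clock: 4.55
eef_pos: [546.7, -152.5, 130.0]
tcp_rot: [3.141, -0.001, 0.05]
contact_force: [0.6, 0.2, 0.5]
opening: -0.001
```

Request:
carry_out(increments=[[[0,0,0.002,0,0,0],[0,0,0.002,0,0,0]]])

```text
clock: 4.72
eef_pos: [546.6, -152.0, 129.0]
tcp_rot: [3.141, -0.0, 0.05]
contact_force: [0.1, -0.9, 1.6]
opening: -0.001
```

Request:
carry_out(increments=[[[0,0,0.001,0,0,0],[0,0,0.002,0,0,0],[0,0,0.002,0,0,0]]])

```text
clock: 4.97
eef_pos: [546.5, -151.7, 128.4]
tcp_rot: [3.141, 0.0, 0.051]
contact_force: [-1.7, -2.3, 6.0]
opening: -0.001
```

Request:
carry_out(increments=[[[0,0,0.001,0,0,0],[0,0,0.002,0,0,0],[0,0,0.002,0,0,0]]])

```text
clock: 5.22
eef_pos: [546.2, -151.5, 127.7]
tcp_rot: [3.142, 0.001, 0.051]
contact_force: [-3.4, 0.2, 9.1]
opening: 0.0
```

Request:
carry_out(increments=[[[0,0,0.001,0,0,0],[0,0,0.002,0,0,0],[0,0,0.002,0,0,0]]])

```text
clock: 5.47
eef_pos: [545.8, -151.2, 126.9]
tcp_rot: [-3.141, 0.002, 0.051]
contact_force: [-4.6, 0.5, 9.8]
opening: 0.0
```

Request:
carry_out(increments=[[[0,0,0.001,0,0,0],[0,0,0.002,0,0,0],[0,0,0.002,0,0,0]]])

```text
clock: 5.72
eef_pos: [545.4, -150.9, 126.1]
tcp_rot: [-3.141, 0.002, 0.051]
contact_force: [-5.7, 2.1, 11.9]
opening: 0.003
```

Request:
carry_out(increments=[[[-0.002,0,0.001,0,0,0],[-0.002,0,0.001,0,0,0],[-0.002,0,0.001,0,0,0]]])

```text
clock: 5.97
eef_pos: [545.1, -150.9, 125.9]
tcp_rot: [-3.141, 0.001, 0.051]
contact_force: [-5.5, 2.9, 11.9]
opening: -0.001
```

Request:
carry_out(increments=[[[0,0,0.001,0,0,0],[0,0,0.001,0,0,0],[0,0,0.001,0,0,0]]])

```text
clock: 6.22
eef_pos: [545.0, -150.8, 125.6]
tcp_rot: [-3.14, 0.001, 0.051]
contact_force: [-6.8, 4.0, 13.6]
opening: 0.001
```

Request:
carry_out(increments=[[[0,0,0.001,0,0,0],[0,0,0.002,0,0,0],[0,0,0.002,0,0,0]]])

```text
clock: 6.47
eef_pos: [545.0, -150.8, 125.3]
tcp_rot: [-3.14, 0.001, 0.051]
contact_force: [-8.3, 5.1, 19.6]
opening: -0.003
```

```bash
python3 -c "
from h import *
to(546.3,-150.7,132,0.05)
for c in ('side','top'):
    f=optics.grab_frame(c);cv2.imwrite('pics/%s2.png'%c,f['img'][:,:,::-1])
    if c=='side': cv2.imwrite('pics/side2c.png',cv2.resize(f['img'][190:320,240:410,::-1],None,fx=4,fy=4,interpolation=cv2.INTER_CUBIC))
"
```

```text
pose [ 544.98 -150.75  125.32] [-3.14  0.    0.05] q [-0.27  0.42  1.87  0.    0.86  1.25] F [-8.31  5.1  19.57] op -0.003 t 6.4667
shift/400 [ 0.    0.   -0.02] turn/60deg [-0.  0.  0.] mm [ 1.31  0.01 -6.68]
```

View pics/side2c.png

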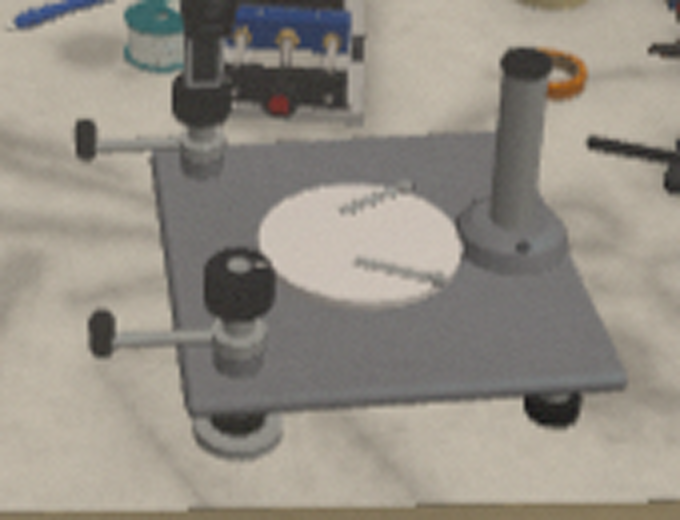

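View pics/sidecrop.png

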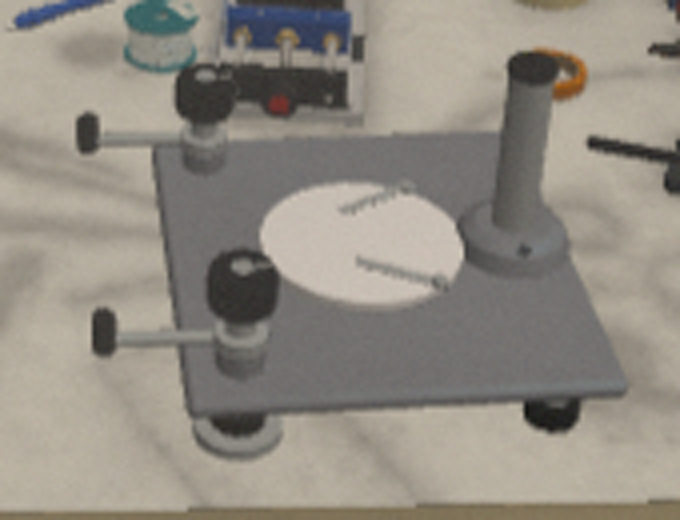

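Request:
carry_out(increments=[[[0,0,-0.001,0,0,0],[0,0,-0.002,0,0,0],[0,0,-0.002,0,0,0]]])

```text
clock: 6.82
eef_pos: [545.1, -150.8, 125.7]
tcp_rot: [-3.141, 0.001, 0.051]
contact_force: [-5.5, 3.9, 13.2]
opening: -0.001
```

Request:
carry_out(increments=[[[0,0,-0.001,0,0,0],[0,0,-0.002,0,0,0],[0,0,-0.002,0,0,0]]])

```text
clock: 7.07
eef_pos: [545.4, -151.1, 126.4]
tcp_rot: [-3.141, 0.001, 0.051]
contact_force: [-3.8, 2.6, 11.2]
opening: -0.002
```

Request:
carry_out(increments=[[[0,0,-0.001,0,0,0],[0,0,-0.002,0,0,0],[0,0,-0.002,0,0,0]]])

```text
clock: 7.32
eef_pos: [545.8, -151.4, 127.2]
tcp_rot: [3.142, -0.0, 0.051]
contact_force: [-3.6, 0.4, 8.9]
opening: -0.001
```

Request:
carry_out(increments=[[[0,0,-0.001,0,0,0],[0,0,-0.002,0,0,0],[0,0,-0.002,0,0,0]]])

```text
clock: 7.57
eef_pos: [546.2, -151.7, 128.0]
tcp_rot: [3.141, -0.001, 0.051]
contact_force: [-1.3, -0.9, 6.9]
opening: 0.0
```

Request:
carry_out(increments=[[[0,0,-0.001,0,0,0],[0,0,-0.002,0,0,0],[0,0,-0.002,0,0,0]]])

```text
clock: 7.82
eef_pos: [546.3, -151.7, 128.5]
tcp_rot: [3.141, -0.001, 0.051]
contact_force: [1.4, -2.2, 3.4]
opening: 0.001
```

Request:
carry_out(increments=[[[0,0,-0.001,0,0,0],[0,0,-0.002,0,0,0],[0,0,-0.002,0,0,0]]])

```text
clock: 8.07
eef_pos: [545.7, -151.3, 128.8]
tcp_rot: [-3.141, 0.0, 0.051]
contact_force: [1.1, -0.6, 2.1]
opening: 0.0
```

Request:
carry_out(increments=[[[0,0,-0.001,0,0,0],[0,0,-0.002,0,0,0],[0,0,-0.002,0,0,0]]])

```text
clock: 8.32
eef_pos: [545.2, -151.2, 129.4]
tcp_rot: [-3.141, 0.001, 0.051]
contact_force: [-0.6, 0.2, 0.0]
opening: -0.001
```

Request:
carry_out(increments=[[[0,0,-0.04,0,0,-0.119],[0,0,-0.07,0,0,-0.238],[0,0,-0.07,0,0,-0.357],[0,0,-0.07,0,0,-0.476],[0,0,-0.07,0,0,-0.595]]], hand=0.4)

```text
clock: 8.73
eef_pos: [545.5, -151.3, 157.7]
tcp_rot: [-3.141, 0.0, 0.681]
contact_force: [-0.2, 0.5, 0.1]
opening: 0.602
```

Request:
carry_out(increments=[[[0,0,0,0,0,-0.119],[0,0,0,0,0,-0.238],[0,0,0,0,0,-0.357],[0,0,0,0,0,-0.476],[0,0,0,0,0,-0.595]]])

```text
clock: 9.15
eef_pos: [545.3, -151.3, 157.4]
tcp_rot: [-3.141, -0.0, 1.304]
contact_force: [0.3, -0.3, -0.1]
opening: 0.601
```

Request:
carry_out(increments=[[[0,0,0,0,0,-0.119],[0,0,0,0,0,-0.238],[0,0,0,0,0,-0.357],[0,0,0,0,0,-0.476],[0,0,0,0,0,-0.595]]])

```text
clock: 9.57
eef_pos: [545.3, -151.3, 157.4]
tcp_rot: [-3.141, -0.001, 1.927]
contact_force: [-0.1, -0.6, -0.9]
opening: 0.6
```

Request:
carry_out(increments=[[[0,0,0,0,0,-0.119],[0,0,0,0,0,-0.238],[0,0,0,0,0,-0.357],[0,0,0,0,0,-0.476],[0,0,0,0,0,-0.595]]])

```text
clock: 9.98
eef_pos: [545.3, -151.3, 157.4]
tcp_rot: [-3.141, -0.001, 2.55]
contact_force: [1.3, -0.4, 0.1]
opening: 0.598
```

Request:
carry_out(increments=[[[0,0,0,0,0,-0.119],[0,0,0,0,0,-0.238],[0,0,0,0,0,-0.3],[0,0,0,0,0,-0.3]]])

```text
clock: 10.32
eef_pos: [545.4, -151.3, 157.4]
tcp_rot: [3.142, -0.001, 2.861]
contact_force: [0.3, 0.0, -0.2]
opening: 0.596
```

```bash
python3 -c "
from h import *
to(546.5,-150.7,125,2.9)"
```

```text
pose [ 545.35 -151.28  157.41] [ 3.14 -0.    2.86] q [-0.27  0.37  1.84  0.    0.92 -1.56] F [ 0.35  0.03 -0.22] op 0.596 t 10.3167
shift/400 [-0.    0.    0.08] turn/60deg [ 0.   -0.   -0.04] mm [-0.97  0.88 32.41]
```

Request:
carry_out(increments=[[[-0.0025,0.002,0.05,0,0,0],[-0.0025,0.002,0.1,0,0,0],[-0.0025,0.002,0.12,0,0,0],[-0.0025,0.002,0.134,0,0,0],[-0.0025,0.002,0.134,0,0,0]]])

```text
clock: 10.73
eef_pos: [546.2, -150.7, 103.1]
tcp_rot: [-3.142, -0.002, 2.857]
contact_force: [-0.8, -0.1, 0.2]
opening: 0.595
```

Request:
carry_out(increments=[[[0,0,0,0,0,0],[0,0,0,0,0,0]]], hand=0.56)

```text
clock: 10.9
eef_pos: [547.5, -151.1, 104.9]
tcp_rot: [3.142, 0.001, 2.857]
contact_force: [0.2, 0.2, -0.0]
opening: 0.439
```

Request:
carry_out(increments=[[[0,0,0,0,0,0],[0,0,0,0,0,0]]], hand=0.59)

```text
clock: 11.07
eef_pos: [547.3, -151.1, 104.8]
tcp_rot: [3.142, 0.001, 2.858]
contact_force: [-0.4, -0.2, 1.5]
opening: 0.409
```

```bash
python3 -c "
from h import *
to(546.5,-150.7,104,2.9)
f=optics.grab_frame('side');cv2.imwrite('pics/side3c.png',cv2.resize(f['img'][150:320,210:410,::-1],None,fx=4,fy=3.5,interpolation=cv2.INTER_CUBIC))
"
```

```text
pose [ 547.35 -151.08  104.84] [3.14 0.   2.86] q [-0.27  0.45  1.87  0.    0.82 -1.56] F [-0.36 -0.21  1.52] op 0.409 t 11.0667
shift/400 [0. 0. 0.] turn/60deg [-0.    0.   -0.04] mm [0.92 0.13 0.84]
```

View pics/side3c.png

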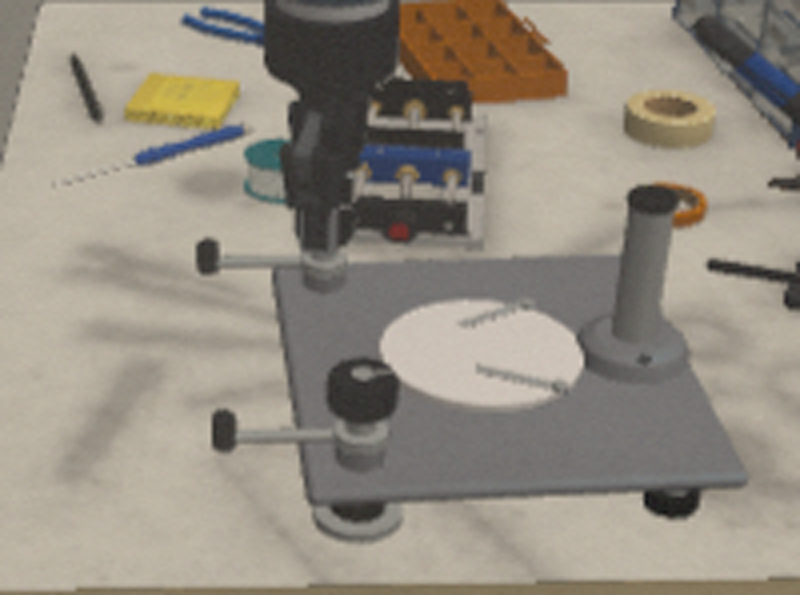

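The gripper sits around the left knob (~(325,225) in the crop), with clearance to the plate and lever. I'll close the last millimetres and check the side force.

Request:
carry_out(increments=[[[0,0,0,0,0,0],[0,0,0,0,0,0]]], hand=0.61)

```text
clock: 11.28
eef_pos: [547.2, -150.9, 104.5]
tcp_rot: [3.141, 0.001, 2.858]
contact_force: [0.1, 0.5, 2.5]
opening: 0.392
```

Request:
carry_out(increments=[[[0,0,0,0,0,0],[0,0,0,0,0,0],[0,0,0,0,0,0]]], hand=0.66)

```text
clock: 11.53
eef_pos: [547.1, -150.9, 104.3]
tcp_rot: [3.141, 0.0, 2.858]
contact_force: [0.1, 2.7, 4.2]
opening: 0.39
```

```bash
python3 -c "
from h import *
s=sense();to(546.5,-150.7,104,2.9);print(s['wrist_torque'])
"
```

```text
pose [ 547.09 -150.89  104.32] [3.14 0.   2.86] q [-0.27  0.45  1.87  0.    0.82 -1.56] F [0.11 2.67 4.15] op 0.39 t 11.5333
shift/400 [0. 0. 0.] turn/60deg [ 0.    0.   -0.04] mm [0.62 0.01 0.32]
[ 0.31  0.09 -0.02]
```

Request:
carry_out(increments=[[[0,0,-0.001,0,0,0.08],[0,0,-0.001,0,0,0.16],[0,0,-0.001,0,0,0.24],[0,0,-0.001,0,0,0.32],[0,0,-0.001,0,0,0.4]]], squeeze=28)

```text
clock: 11.95
eef_pos: [547.0, -151.1, 104.5]
tcp_rot: [-3.141, 0.0, 2.435]
contact_force: [-0.3, 0.1, 3.2]
opening: 0.388
```

Request:
carry_out(increments=[[[0,0,0,0,0,0.1],[0,0,0,0,0,0.2],[0,0,0,0,0,0.3],[0,0,0,0,0,0.4],[0,0,0,0,0,0.5]]])

```text
clock: 12.37
eef_pos: [546.7, -151.3, 104.5]
tcp_rot: [-3.141, 0.0, 1.911]
contact_force: [-1.9, -1.2, 2.6]
opening: 0.386
```

Request:
carry_out(increments=[[[0,0,0,0,0,0.1],[0,0,0,0,0,0.2],[0,0,0,0,0,0.3],[0,0,0,0,0,0.4],[0,0,0,0,0,0.5]]])

```text
clock: 12.78
eef_pos: [546.4, -151.3, 104.4]
tcp_rot: [-3.141, 0.001, 1.387]
contact_force: [-2.9, -1.1, 4.7]
opening: 0.386
```

```bash
python3 -c "
from h import *
s=sense();to(546.5,-150.7,104,-0.542);print(s['wrist_torque'])
"
```

```text
pose [ 546.39 -151.33  104.45] [-3.14  0.    1.39] q [-0.27  0.45  1.87 -0.    0.82 -0.09] F [-2.91 -1.07  4.7 ] op 0.386 t 12.7833
shift/400 [ 0. -0.  0.] turn/60deg [0.   0.   1.84] mm [ 0.64 -0.01  0.44]
[-0.27  0.28  0.15]
```

Request:
carry_out(increments=[[[0,0,0,0,0,0.1],[0,0,0,0,0,0.2],[0,0,0,0,0,0.3],[0,0,0,0,0,0.4],[0,0,0,0,0,0.5]]])

```text
clock: 13.2
eef_pos: [546.1, -151.2, 104.4]
tcp_rot: [-3.141, 0.001, 0.863]
contact_force: [-4.0, -0.6, 5.3]
opening: 0.389
```

Request:
carry_out(increments=[[[0,0,0,0,0,0.1],[0,0,0,0,0,0.2],[0,0,0,0,0,0.3],[0,0,0,0,0,0.4],[0,0,0,0,0,0.5]]])

```text
clock: 13.62
eef_pos: [545.8, -150.9, 104.4]
tcp_rot: [-3.141, 0.002, 0.34]
contact_force: [-3.8, 0.9, 6.7]
opening: 0.387
```

Request:
carry_out(increments=[[[0,0,0,0,0,0.06],[0,0,0,0,0,0.12],[0,0,0,0,0,0.18],[0,0,0,0,0,0.24],[0,0,0,0,0,0.3]]])

```text
clock: 14.03
eef_pos: [545.8, -150.8, 104.6]
tcp_rot: [-3.141, 0.002, 0.028]
contact_force: [-5.4, 1.8, 9.1]
opening: 0.391
```

```bash
python3 -c "
from h import *
s=sense();to(546.5,-150.7,104,-0.542);print(s['wrist_torque'])
"
```

```text
pose [ 545.76 -150.78  104.55] [-3.14  0.    0.03] q [-0.27  0.45  1.88 -0.    0.82  1.27] F [-5.41  1.8   9.07] op 0.391 t 14.0333
shift/400 [ 0. -0.  0.] turn/60deg [0.   0.   0.54] mm [ 0.74 -0.06  0.55]
[0.22 0.75 0.14]
```

Request:
carry_out(increments=[[[-0.001,0,-0.001,0,0,0.1],[-0.001,0,-0.002,0,0,0.2],[-0.001,0,-0.002,0,0,0.3],[-0.001,0,-0.002,0,0,0.4],[-0.001,0,-0.002,0,0,0.5]]])

```text
clock: 14.45
eef_pos: [546.0, -150.6, 105.2]
tcp_rot: [3.142, 0.001, -0.498]
contact_force: [-1.6, 4.2, 5.0]
opening: 0.384
```

```bash
python3 -c "
from h import *
s=sense();to(546.5,-150.7,104,-0.542);print(s['wrist_torque'])
"
```

```text
pose [ 545.95 -150.6   105.18] [ 3.14  0.   -0.5 ] q [-0.27  0.45  1.88  0.    0.82  1.8 ] F [-1.56  4.23  5.01] op 0.384 t 14.45
shift/400 [ 0. -0.  0.] turn/60deg [0.   0.   0.04] mm [ 0.53 -0.17  1.18]
[0.64 0.28 0.07]
```

Request:
carry_out(increments=[[[0,0,0,0,0,0],[0,0,0,0,0,0],[0,0,0,0,0,0],[0,0,0,0,0,0]]], hand=0.42)

```text
clock: 14.78
eef_pos: [546.5, -151.1, 105.1]
tcp_rot: [3.141, 0.0, -0.491]
contact_force: [-0.1, 1.3, -0.1]
opening: 0.581
```

Request:
carry_out(increments=[[[0,0,-0.02,0,0,0],[0,0,-0.06,0,0,0],[0,0,-0.1,0,0,0],[0,0,-0.1,0,0,0]]])

```text
clock: 15.12
eef_pos: [548.3, -151.5, 148.5]
tcp_rot: [-3.141, -0.004, -0.492]
contact_force: [0.6, 0.6, 0.2]
opening: 0.581
```

Request:
carry_out(increments=[[[0,0,0,0,0,0],[0,0,0,0,0,0],[0,0,0,0,0,0]]], hand=1)

```text
clock: 15.37
eef_pos: [546.0, -150.8, 144.7]
tcp_rot: [3.141, 0.001, -0.493]
contact_force: [0.7, 1.3, 0.3]
opening: 0.165
```

```bash
python3 -c "
from h import *
to(546.3,-150.7,132)
"
```

```text
pose [ 545.97 -150.84  144.65] [ 3.14  0.   -0.49] q [-0.27  0.39  1.85 -0.    0.9   1.79] F [0.66 1.25 0.28] op 0.165 t 15.3667
shift/400 [ 0.   -0.    0.03] turn/60deg [0. 0. 0.] mm [ 0.24 -0.28 12.65]
```

Now press the left corner again.

Request:
carry_out(increments=[[[0,0,0.015,0,0,0],[0,0,0.032,0,0,0],[0,0,0.034,0,0,0],[0,0,0.034,0,0,0]]])

```text
clock: 15.7
eef_pos: [545.8, -150.7, 130.4]
tcp_rot: [3.141, 0.002, -0.493]
contact_force: [0.3, -0.1, -0.5]
opening: -0.002
```

Request:
carry_out(increments=[[[0,0,0.002,0,0,0],[0,0,0.002,0,0,0],[0,0,0.002,0,0,0]]])

```text
clock: 15.95
eef_pos: [546.6, -151.0, 131.0]
tcp_rot: [-3.142, -0.0, -0.493]
contact_force: [-0.3, -0.0, 0.2]
opening: 0.003
```

Request:
carry_out(increments=[[[0,0,0.002,0,0,0],[0,0,0.002,0,0,0],[0,0,0.002,0,0,0]]])

```text
clock: 16.2
eef_pos: [546.6, -151.0, 130.2]
tcp_rot: [-3.142, -0.0, -0.493]
contact_force: [-0.4, -0.3, 0.0]
opening: 0.002
```

Request:
carry_out(increments=[[[0,0,0.001,0,0,0],[0,0,0.001,0,0,0],[0,0,0.001,0,0,0]]])

```text
clock: 16.45
eef_pos: [546.5, -151.0, 129.7]
tcp_rot: [-3.142, -0.0, -0.493]
contact_force: [0.1, -0.5, -0.4]
opening: 0.001
```

Request:
carry_out(increments=[[[0,0,0.001,0,0,0],[0,0,0.001,0,0,0],[0,0,0.001,0,0,0]]])

```text
clock: 16.7
eef_pos: [546.5, -151.0, 129.4]
tcp_rot: [-3.142, -0.0, -0.493]
contact_force: [-1.1, 0.5, 3.9]
opening: -0.003
```

Request:
carry_out(increments=[[[0,0,0.001,0,0,0],[0,0,0.001,0,0,0],[0,0,0.001,0,0,0]]])

```text
clock: 16.95
eef_pos: [546.6, -150.9, 129.3]
tcp_rot: [-3.142, -0.0, -0.493]
contact_force: [-1.6, 1.0, 7.8]
opening: -0.002
```

Request:
carry_out(increments=[[[0,0,0.001,0,0,0],[0,0,0.001,0,0,0],[0,0,0.001,0,0,0]]])

```text
clock: 17.2
eef_pos: [546.6, -150.9, 129.2]
tcp_rot: [-3.141, -0.0, -0.493]
contact_force: [-1.9, 1.2, 10.4]
opening: 0.001
```

Request:
carry_out(increments=[[[0,0,0.001,0,0,0],[0,0,0.001,0,0,0],[0,0,0.001,0,0,0]]])

```text
clock: 17.45
eef_pos: [546.6, -150.9, 129.1]
tcp_rot: [-3.141, -0.0, -0.493]
contact_force: [-5.4, 1.8, 13.6]
opening: -0.0
```

Request:
carry_out(increments=[[[0,0,-0.02,0,0,0],[0,0,-0.04,0,0,0],[0,0,-0.05,0,0,0],[0,0,-0.05,0,0,0],[0,0,-0.05,0,0,0]]], hand=0.42)

```text
clock: 17.87
eef_pos: [546.7, -151.0, 148.4]
tcp_rot: [-3.141, -0.001, -0.493]
contact_force: [-0.6, 0.0, 1.0]
opening: 0.583
```

```bash
python3 -c "
from h import *
to(546.2,-150.8,105)
"
```

```text
pose [ 546.74 -151.02  148.39] [-3.14 -0.   -0.49] q [-0.27  0.39  1.85 -0.    0.9   1.79] F [-0.55  0.04  1.03] op 0.583 t 17.8667
shift/400 [-0.    0.    0.11] turn/60deg [0. 0. 0.] mm [-0.61  0.06 43.39]
```

Request:
carry_out(increments=[[[0,0,0.04,0,0,0],[0,0,0.08,0,0,0],[0,0,0.1,0,0,0],[0,0,0.108,0,0,0],[0,0,0.108,0,0,0]]])

```text
clock: 18.28
eef_pos: [545.9, -150.8, 104.0]
tcp_rot: [3.141, 0.002, -0.493]
contact_force: [0.9, -0.4, 0.0]
opening: 0.581
```

Request:
carry_out(increments=[[[0,0,0,0,0,0],[0,0,0,0,0,0],[0,0,0,0,0,0]]], hand=0.59)

```text
clock: 18.53
eef_pos: [547.0, -151.1, 105.6]
tcp_rot: [-3.141, -0.001, -0.493]
contact_force: [-0.3, 0.8, 0.4]
opening: 0.412
```

Request:
carry_out(increments=[[[0,0,0,0,0,0],[0,0,0,0,0,0],[0,0,0,0,0,0]]], hand=0.66)

```text
clock: 18.78
eef_pos: [546.9, -151.0, 105.5]
tcp_rot: [-3.141, -0.001, -0.493]
contact_force: [-0.2, 1.4, 6.5]
opening: 0.386
```

Request:
carry_out(increments=[[[0,0,0,0,0,0.04],[0,0,0,0,0,0.08],[0,0,0,0,0,0.12],[0,0,0,0,0,0.15],[0,0,0,0,0,0.15]]])

```text
clock: 19.2
eef_pos: [547.0, -151.1, 105.6]
tcp_rot: [-3.141, -0.001, -0.652]
contact_force: [-0.4, 1.2, 7.2]
opening: 0.389
```

Request:
carry_out(increments=[[[0,0,0,0,0,0],[0,0,0,0,0,0],[0,0,0,0,0,0],[0,0,0,0,0,0]]], hand=0.42)

```text
clock: 19.53
eef_pos: [546.3, -150.9, 104.7]
tcp_rot: [3.141, 0.0, -0.65]
contact_force: [0.4, -0.3, 0.5]
opening: 0.58
```

Request:
carry_out(increments=[[[0,0,-0.02,0,0,0],[0,0,-0.06,0,0,0],[0,0,-0.1,0,0,0],[0,0,-0.11,0,0,0],[0,0,-0.11,0,0,0]]])

```text
clock: 19.95
eef_pos: [547.5, -151.2, 150.4]
tcp_rot: [-3.141, -0.003, -0.65]
contact_force: [-0.0, 0.7, -0.2]
opening: 0.582
```

```bash
python3 -c "
from h import *
to(546.2,-150.8,105)
for c in ('side','top'):
    f=optics.grab_frame(c)
    for n in ('lever_left','grip_left'): print(c,n,[(np.round(d['point'],1),round(d['confidence'],2)) for d in nets.tip_of(n,c)[:2]])
"
```

```text
pose [ 547.47 -151.2   150.4 ] [-3.14 -0.   -0.65] q [-0.27  0.38  1.85  0.    0.91  1.95] F [-0.    0.67 -0.16] op 0.582 t 19.95
shift/400 [-0.    0.    0.11] turn/60deg [0. 0. 0.] mm [-1.37  0.5  45.39]
side lever_left [(array([ 560.3, -338. ,    9.5]), 0.69), (array([ 479.2, -148.3,   68.1]), 0.46)]
side grip_left [(array([ 550.5, -146.5,   99.2]), 0.74)]
top lever_left []
top grip_left [(array([ 556.2, -342.7,   97.8]), 0.63)]
```

Request:
carry_out(increments=[[[0.06,0.073,0,0,0,0],[0.121,0.146,0,0,0,0],[0.181,0.218,0,0,0,0],[0.242,0.291,0,0,0,0],[0.302,0.364,0,0,0,0]]], hand=1)

```text
clock: 20.67
eef_pos: [554.2, -341.6, 148.3]
tcp_rot: [3.142, 0.001, -0.65]
contact_force: [2.1, 0.2, -0.8]
opening: 0.006
```

Request:
carry_out(increments=[[[0,0,0.015,0,0,0],[0,0,0.03,0,0,0],[0,0,0.04,0,0,0],[0,0,0.04,0,0,0]]])

```text
clock: 21.0
eef_pos: [553.5, -338.3, 131.1]
tcp_rot: [3.142, 0.003, -0.65]
contact_force: [-0.3, 0.4, -0.3]
opening: 0.0
```

```bash
python3 -c "
from h import *
to(555.5,-340.5,131)
"
```

```text
pose [ 553.51 -338.34  131.08] [ 3.14  0.   -0.65] q [-0.55  0.52  1.67  0.    0.95  1.67] F [-0.27  0.36 -0.32] op 0.0 t 21.0
shift/400 [0.01 0.   0.  ] turn/60deg [0. 0. 0.] mm [2.89 0.52 0.07]
```

Request:
carry_out(increments=[[[0.003,0,0,0,0,0],[0.003,0,0.001,0,0,0],[0.003,0,0.001,0,0,0]]])

```text
clock: 21.25
eef_pos: [555.9, -340.0, 132.8]
tcp_rot: [-3.142, -0.0, -0.649]
contact_force: [-0.0, 0.1, -0.1]
opening: -0.003
```

Request:
carry_out(increments=[[[0,0,0.001,0,0,0],[0,0,0.002,0,0,0],[0,0,0.002,0,0,0]]])

```text
clock: 21.5
eef_pos: [555.5, -340.6, 131.8]
tcp_rot: [-3.142, -0.0, -0.65]
contact_force: [-0.3, 1.1, -0.4]
opening: 0.002
```

Request:
carry_out(increments=[[[0,0,0.001,0,0,0],[0,0,0.001,0,0,0],[0,0,0.001,0,0,0]]])

```text
clock: 21.75
eef_pos: [555.4, -340.7, 131.3]
tcp_rot: [-3.142, 0.0, -0.65]
contact_force: [0.4, 1.0, -0.2]
opening: 0.001
```

Request:
carry_out(increments=[[[0,0,0.001,0,0,0],[0,0,0.001,0,0,0],[0,0,0.001,0,0,0]]])

```text
clock: 22.0
eef_pos: [555.5, -340.7, 130.9]
tcp_rot: [-3.142, 0.0, -0.65]
contact_force: [0.7, -0.2, 0.4]
opening: 0.001
```

Request:
carry_out(increments=[[[0,0,0.001,0,0,0],[0,0,0.001,0,0,0],[0,0,0.001,0,0,0]]])

```text
clock: 22.25
eef_pos: [555.4, -340.7, 130.4]
tcp_rot: [3.142, 0.0, -0.65]
contact_force: [0.8, 0.2, -1.0]
opening: -0.002
```

Request:
carry_out(increments=[[[0,0,0.001,0,0,0],[0,0,0.0015,0,0,0],[0,0,0.0015,0,0,0]]])

```text
clock: 22.5
eef_pos: [555.5, -340.7, 129.8]
tcp_rot: [3.142, 0.0, -0.65]
contact_force: [-0.1, -0.3, -0.4]
opening: -0.003
```

Request:
carry_out(increments=[[[0,0,0.001,0,0,0],[0,0,0.001,0,0,0],[0,0,0.001,0,0,0]]])

```text
clock: 22.75
eef_pos: [555.5, -340.8, 129.7]
tcp_rot: [3.142, -0.0, -0.65]
contact_force: [-1.2, 0.0, 3.6]
opening: -0.001
```

Request:
carry_out(increments=[[[0,0,0.001,0,0,0],[0,0,0.001,0,0,0],[0,0,0.001,0,0,0]]])

```text
clock: 23.0
eef_pos: [555.5, -340.8, 129.6]
tcp_rot: [3.142, -0.0, -0.65]
contact_force: [-1.9, 1.5, 6.1]
opening: 0.001
```

Request:
carry_out(increments=[[[0,0,0.001,0,0,0],[0,0,0.001,0,0,0],[0,0,0.001,0,0,0]]])

```text
clock: 23.25
eef_pos: [555.5, -340.8, 129.5]
tcp_rot: [3.142, -0.0, -0.65]
contact_force: [-3.2, 1.3, 7.7]
opening: -0.001
```

Request:
carry_out(increments=[[[0,0,-0.04,0,0,0],[-0.05,-0.03,-0.06,0,0,-0.1],[-0.14,-0.08,-0.06,0,0,-0.2],[-0.23,-0.132,-0.06,0,0,-0.3],[-0.32,-0.184,-0.06,0,0,-0.4]]], hand=0.65)

```text
clock: 23.67
eef_pos: [497.2, -203.5, 152.5]
tcp_rot: [-3.141, -0.0, -0.227]
contact_force: [0.9, -0.0, 0.5]
opening: 0.351
```

```bash
python3 -c "
from h import *
to(476.8,-153.5,130,0.05)
"
```

```text
pose [ 497.25 -203.52  152.53] [-3.14 -0.   -0.23] q [-0.39  0.34  1.91  0.    0.89  1.41] F [ 0.95 -0.    0.5 ] op 0.351 t 23.6667
shift/400 [-0.08 -0.11  0.06] turn/60deg [-0.   -0.   -0.27] mm [-31.2  -44.12  22.52]
```

Request:
carry_out(increments=[[[-0.04,-0.05,0,0,0,-0.1],[-0.078,-0.11,0,0,0,-0.2],[-0.078,-0.11,0.03,0,0,-0.265],[-0.078,-0.11,0.056,0,0,-0.265],[-0.078,-0.11,0.056,0,0,-0.265]]])

```text
clock: 24.08
eef_pos: [477.1, -154.3, 128.7]
tcp_rot: [-3.141, 0.002, 0.044]
contact_force: [-1.0, -0.0, -0.3]
opening: 0.351
```

```bash
python3 -c "
from h import *
to(476.8,-153.5,95,0.05)
f=optics.grab_frame('side');X=cloud(f)
cv2.imwrite('pics/side4c.png',cv2.resize(f['img'][150:300,220:420,::-1],None,fx=4,fy=4,interpolation=cv2.INTER_CUBIC))
f=optics.grab_frame('top')
cv2.imwrite('pics/top4c.png',cv2.resize(f['img'][120:270,240:440,::-1],None,fx=4,fy=4,interpolation=cv2.INTER_CUBIC))
"
```

```text
pose [ 477.11 -154.29  128.66] [-3.14  0.    0.04] q [-0.32  0.33  2.   -0.    0.81  1.21] F [-0.99 -0.04 -0.32] op 0.351 t 24.0833
shift/400 [-0.   -0.    0.08] turn/60deg [-0.    0.   -0.01] mm [-0.21 -0.78 33.66]
```

View pics/side4c.png

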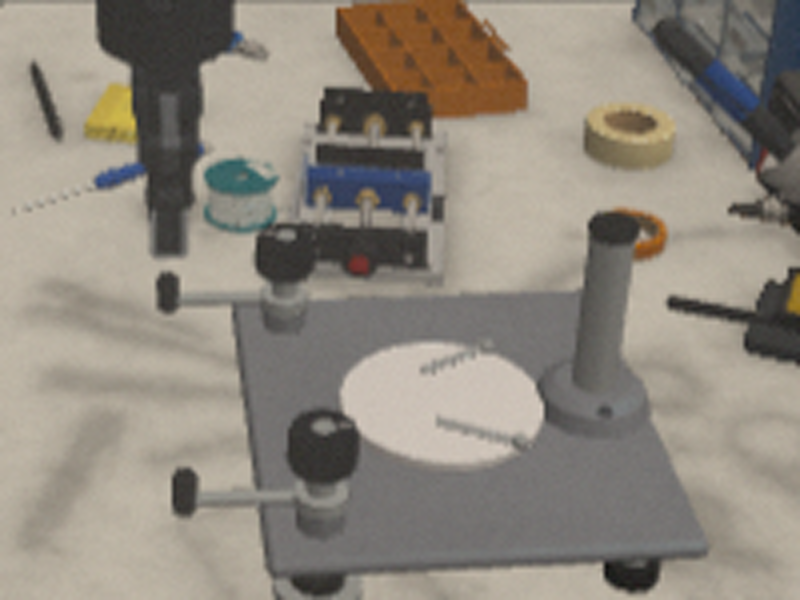

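View pics/top4c.png

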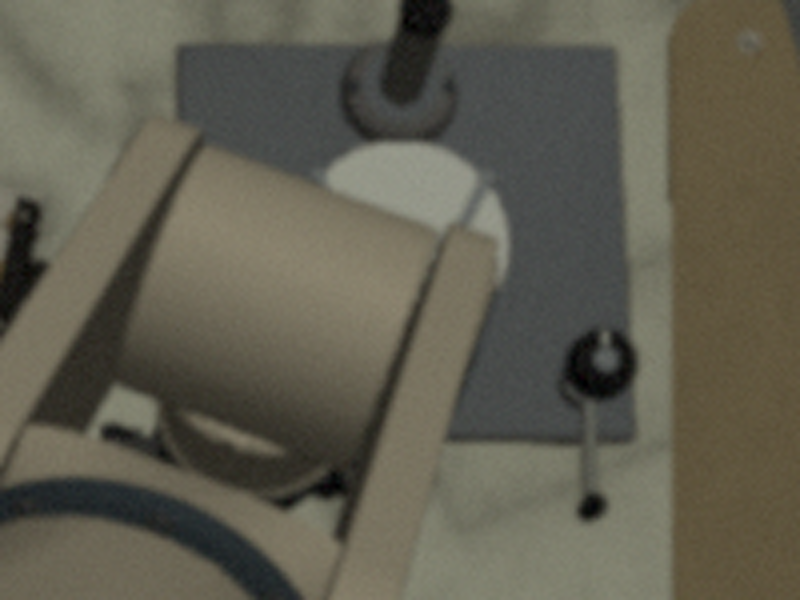

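Request:
carry_out(increments=[[[0,0,0.03,0,0,0],[0,0,0.05,0,0,0],[0,0,0.07,0,0,0],[0,0,0.07,0,0,0]]])

```text
clock: 24.52
eef_pos: [477.1, -154.8, 100.8]
tcp_rot: [-3.141, 0.002, 0.045]
contact_force: [-0.5, 0.8, -0.8]
opening: 0.347
```

Request:
carry_out(increments=[[[0,0,0.02,0,0,0],[0,0,0.028,0,0,0],[0,0,0.028,0,0,0]]])

```text
clock: 24.77
eef_pos: [477.5, -154.6, 90.4]
tcp_rot: [-3.141, 0.001, 0.046]
contact_force: [-1.4, 0.4, 0.3]
opening: 0.35
```

```bash
python3 -c "
from h import *
to(476.8,-153.5,90,0.05)
R=0
c=np.array([546.5,-150.9]);s=sense();T=Ro.from_euler('xyz',s['tcp_rot']).inv()
for a in np.arange(.1,1.45,.1):
    ph=np.pi+.05-a; p=np.r_[c+70*np.array([np.cos(ph),np.sin(ph)]),s['eef_pos'][2]]
    print(round(a,2),p[:2],T.apply(p-s['eef_pos'])/400,'turn',round(a/1.0472,3))
f=optics.grab_frame('side')
cv2.imwrite('pics/side5c.png',cv2.resize(f['img'][150:300,220:420,::-1],None,fx=4,fy=4,interpolation=cv2.INTER_CUBIC))
"
```

```text
pose [ 477.48 -154.59   90.37] [-3.14  0.    0.05] q [-0.32  0.39  2.02 -0.    0.73  1.21] F [-1.41  0.45  0.33] op 0.35 t 24.7667
shift/400 [-0. -0.  0.] turn/60deg [-0.  0. -0.] mm [-0.63 -1.12  0.37]
0.1 [ 476.59 -147.4 ] [-0.   -0.02  0.  ] turn 0.095
0.2 [ 477.29 -140.44] [ 0.   -0.04  0.  ] turn 0.191
0.3 [ 478.68 -133.58] [ 0.01 -0.05  0.  ] turn 0.286
0.4 [ 480.74 -126.9 ] [ 0.01 -0.07  0.  ] turn 0.382
0.5 [ 483.47 -120.45] [ 0.02 -0.08  0.  ] turn 0.477
0.6 [ 486.82 -114.31] [ 0.03 -0.1   0.  ] turn 0.573
0.7 [ 490.77 -108.54] [ 0.04 -0.11  0.  ] turn 0.668
0.8 [ 495.28 -103.19] [ 0.05 -0.13 -0.  ] turn 0.764
0.9 [500.3  -98.31] [ 0.06 -0.14 -0.  ] turn 0.859
1.0 [505.78 -93.96] [ 0.08 -0.15 -0.  ] turn 0.955
1.1 [511.67 -90.18] [ 0.09 -0.16 -0.  ] turn 1.05
1.2 [517.91 -87.01] [ 0.11 -0.16 -0.  ] turn 1.146
1.3 [524.43 -84.47] [ 0.13 -0.17 -0.  ] turn 1.241
1.4 [531.17 -82.6 ] [ 0.14 -0.17 -0.  ] turn 1.337
```

View pics/side5c.png

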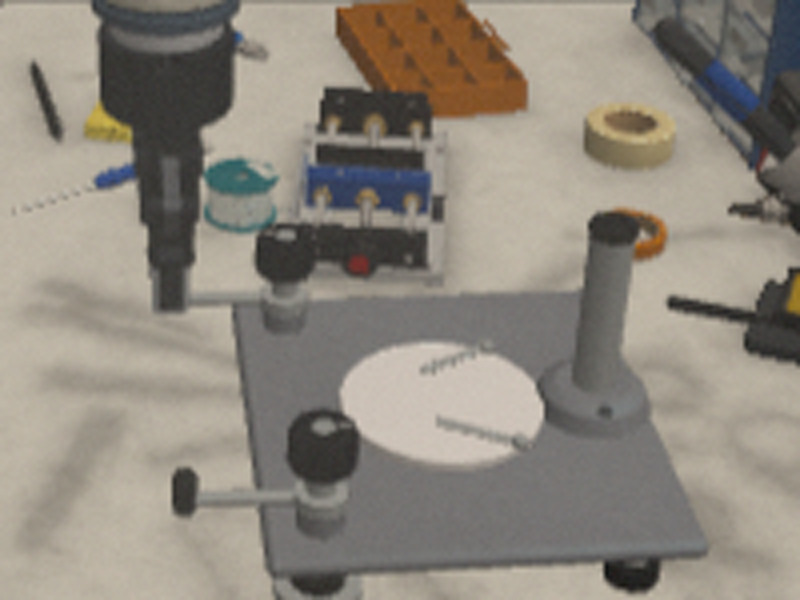

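Request:
carry_out(increments=[[[-0.001,-0.018,0,0,0,0.095],[0.001,-0.0355,0,0,0,0.19],[0.005,-0.052,0,0,0,0.286],[0.011,-0.069,0,0,0,0.382],[0.019,-0.0845,0,0,0,0.477]]])

```text
clock: 25.23
eef_pos: [483.9, -120.4, 91.4]
tcp_rot: [3.141, -0.0, -0.458]
contact_force: [-1.1, -1.1, 0.5]
opening: 0.349
```

```bash
cat > arc.py <<'E'
from h import *
np.set_printoptions(suppress=True,precision=4)
to(476.8,-153.5,90)
c=np.array([546.5,-150.9]);s=sense();T=Ro.from_euler('xyz',s['tcp_rot']).inv();y0=s['tcp_rot'][2]
for a in np.arange(.4,1.6,.1):
    ph=np.pi+.05-a; p=np.r_[c+70*np.array([np.cos(ph),np.sin(ph)]),90.4]
    t=.05-a
    if a> .05-y0-.05:print(round(a,2),T.apply(p-s['eef_pos'])/400,'turn',round((y0-t)/1.0472,3))
E
python3 arc.py
```

```text
pose [ 483.9054 -120.4457   91.4053] [ 3.1413 -0.0003 -0.4584] q [-0.2467  0.3859  2.0288 -0.0006  0.7267  1.7829] F [-1.0925 -1.0821  0.4876] op 0.349 t 25.2333
shift/400 [0.0206 0.082  0.0035] turn/60deg [0. 0. 0.] mm [ 8.2549 32.7856  1.4183]
0.5 [-0.001   0.0005  0.0025] turn -0.008
0.6 [-0.0002 -0.017   0.0025] turn 0.087
0.7 [ 0.0022 -0.0343  0.0025] turn 0.183
0.8 [ 0.0064 -0.0513  0.0025] turn 0.278
0.9 [ 0.0123 -0.0678  0.0025] turn 0.374
1.0 [ 0.0197 -0.0836  0.0025] turn 0.469
1.1 [ 0.0288 -0.0986  0.0025] turn 0.565
1.2 [ 0.0392 -0.1126  0.0025] turn 0.66
1.3 [ 0.051  -0.1255  0.0025] turn 0.756
1.4 [ 0.0641 -0.1371  0.0025] turn 0.851
1.5 [ 0.0782 -0.1474  0.0025] turn 0.947
1.6 [ 0.0933 -0.1563  0.0025] turn 1.042
```

Request:
carry_out(increments=[[[0,-0.017,0,0,0,0.087],[0.002,-0.034,0,0,0,0.183],[0.006,-0.051,0,0,0,0.278],[0.012,-0.068,0,0,0,0.374],[0.02,-0.084,0,0,0,0.47]]])

```text
clock: 25.65
eef_pos: [505.8, -93.7, 91.4]
tcp_rot: [3.141, -0.0, -0.95]
contact_force: [-0.6, -2.3, 0.9]
opening: 0.352
```

```bash
python3 arc.py;python3 -c "
from h import *
f=optics.grab_frame('side')
cv2.imwrite('pics/side6c.png',cv2.resize(f['img'][150:300,220:420,::-1],None,fx=4,fy=4,interpolation=cv2.INTER_CUBIC))
"
```

```text
pose [505.8484 -93.7068  91.3792] [ 3.1412 -0.0002 -0.9504] q [-0.1859  0.405   1.9952 -0.0005  0.7415  2.3357] F [-0.6158 -2.2635  0.8839] op 0.352 t 25.65
shift/400 [0.0794 0.146  0.0035] turn/60deg [0. 0. 0.] mm [31.761  58.397   1.4052]
1.0 [0.0004 0.0005 0.0024] turn -0.0
1.1 [ 0.0013 -0.017   0.0024] turn 0.095
1.2 [ 0.0039 -0.0343  0.0024] turn 0.191
1.3 [ 0.0082 -0.0512  0.0024] turn 0.286
1.4 [ 0.0142 -0.0677  0.0024] turn 0.382
1.5 [ 0.0218 -0.0834  0.0024] turn 0.477
1.6 [ 0.031  -0.0983  0.0024] turn 0.573
```

View pics/side6c.png

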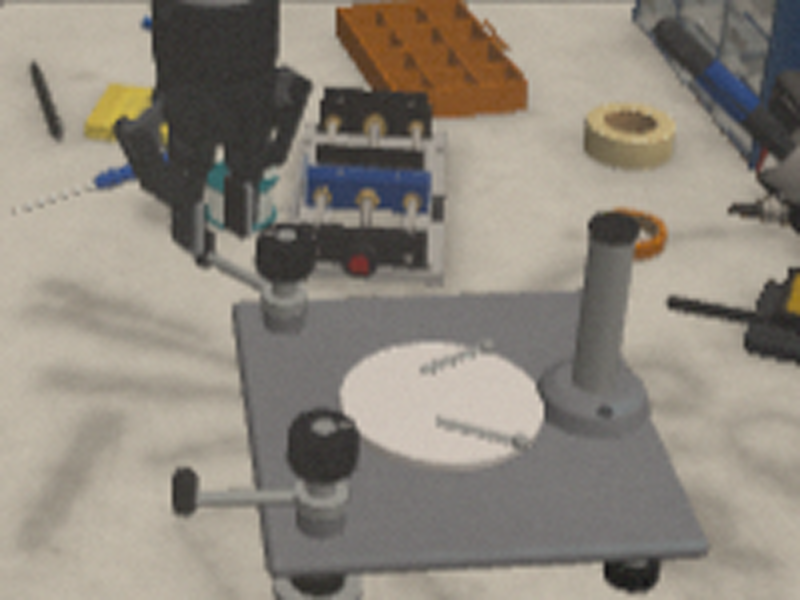

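Request:
carry_out(increments=[[[0.001,-0.01,0,0,0,0.06],[0.002,-0.02,0,0,0,0.11],[0.004,-0.03,0,0,0,0.16],[0.005,-0.038,0,0,0,0.2],[0.005,-0.038,0,0,0,0.2]]])

```text
clock: 26.12
eef_pos: [519.4, -86.4, 91.3]
tcp_rot: [3.142, 0.0, -1.155]
contact_force: [-0.2, -0.1, 0.1]
opening: 0.348
```

```bash
python3 arc.py
```

```text
pose [519.3715 -86.4293  91.2614] [ 3.1415  0.0001 -1.1546] q [-0.1678  0.4197  1.9695  0.0001  0.7525  2.5575] F [-0.1814 -0.11    0.0638] op 0.348 t 26.1167
shift/400 [0.1103 0.1651 0.0032] turn/60deg [0. 0. 0.] mm [44.1313 66.0549  1.2613]
1.2 [-0.0002  0.0039  0.0022] turn -0.004
1.3 [ 0.0006 -0.0135  0.0022] turn 0.091
1.4 [ 0.0032 -0.0308  0.0022] turn 0.187
1.5 [ 0.0074 -0.0478  0.0021] turn 0.282
1.6 [ 0.0133 -0.0643  0.0021] turn 0.378
```

Request:
carry_out(increments=[[[0,-0.005,0,0,0,0.02],[0,-0.007,0,0,0,0.04]]])

```text
clock: 26.28
eef_pos: [521.8, -85.5, 91.2]
tcp_rot: [3.141, -0.0, -1.197]
contact_force: [-1.4, -1.0, 1.0]
opening: 0.349
```

Request:
carry_out(increments=[[[0,-0.004,0,0,0,0.02],[0.001,-0.007,0,0,0,0.04]]])

```text
clock: 26.45
eef_pos: [524.5, -84.8, 91.1]
tcp_rot: [3.141, 0.0, -1.24]
contact_force: [-2.4, 0.8, 0.8]
opening: 0.354
```

Request:
carry_out(increments=[[[0,-0.003,0,0,0,0.02],[0.001,-0.005,0,0,0,0.03]]])

```text
clock: 26.62
eef_pos: [526.5, -84.4, 91.0]
tcp_rot: [3.141, 0.0, -1.272]
contact_force: [-3.0, 0.7, 2.0]
opening: 0.352
```

Request:
carry_out(increments=[[[0,-0.002,0,0,0,0],[0,-0.003,0,0,0,0],[0,-0.003,0,0,0,0]]])

```text
clock: 26.87
eef_pos: [526.7, -84.1, 90.8]
tcp_rot: [3.139, 0.001, -1.27]
contact_force: [-5.1, -1.6, 3.4]
opening: 0.346
```

Request:
carry_out(increments=[[[0,-0.002,0,0,0,0],[0,-0.003,0,0,0,0],[0,-0.003,0,0,0,0]]])

```text
clock: 27.12
eef_pos: [527.0, -84.0, 90.6]
tcp_rot: [3.138, 0.001, -1.27]
contact_force: [-8.7, -2.4, 3.7]
opening: 0.349
```

Request:
carry_out(increments=[[[0,0.006,0,0,0,0],[0,0.012,0,0,0,0],[0,0.02,0,0,0,0],[0,0.02,0,0,0,0]]])

```text
clock: 27.45
eef_pos: [521.2, -86.3, 91.2]
tcp_rot: [-3.141, -0.0, -1.27]
contact_force: [-0.9, -0.4, 0.3]
opening: 0.35
```

Request:
carry_out(increments=[[[0,0,-0.03,0,0,0],[0,0,-0.1,0,0,0],[0,0,-0.2,0,0,0],[0,0,-0.3,0,0,0],[0,0,-0.35,0,0,0]]])

```text
clock: 27.87
eef_pos: [523.2, -86.4, 235.7]
tcp_rot: [-3.136, -0.002, -1.27]
contact_force: [0.7, 0.3, 0.3]
opening: 0.349
```

```bash
python3 -c "
from h import *
to(300,-450,250)
"
```

```text
pose [523.18 -86.42 235.69] [-3.14 -0.   -1.27] q [-0.17  0.22  1.86  0.    1.06  2.67] F [0.67 0.27 0.28] op 0.349 t 27.8667
shift/400 [ 0.7   0.8  -0.04] turn/60deg [0. 0. 0.] mm [281.23 320.76 -15.28]
```

Request:
carry_out(increments=[[[-0.07,0.07,0,0,0,-0.1],[-0.14,0.14,0,0,0,-0.2],[-0.21,0.21,0,0,0,-0.3],[-0.29,0.28,0,0,0,-0.4],[-0.36,0.35,0,0,0,-0.5]]])

```text
clock: 28.28
eef_pos: [343.5, 10.6, 231.0]
tcp_rot: [-3.141, -0.0, -0.742]
contact_force: [-0.1, 0.9, 0.1]
opening: 0.348
```

```bash
python3 - <<'E'
from h import *
for c in("top","side"):
    f=optics.grab_frame(c);X=cloud(f);im=f["img"]
    for n,g in(("L",(547,-151)),("R",(556,-341))):
        d=np.hypot(X[...,0]-g[0],X[...,1]-g[1])
        m=(d<28)&(X[...,2]>101)&(X[...,2]<120);p=X[m]
        print(c,n,m.sum(),p.mean(0) if m.any() else 0)
        for lab,g2 in (("open",(g[0]-70,g[1]-3)),("lock",(g[0]-28.5,g[1]+64))):
            d=np.hypot(X[...,0]-g2[0],X[...,1]-g2[1]);m=(d<18)&(X[...,2]>70)&(X[...,2]<100);p=X[m]
            print('  ',lab,m.sum(),p.mean(0) if m.any() else 0, )
    m=(abs(X[...,0]-638)<130)&(abs(X[...,1]+239)<140)&(X[...,2]>30)&(X[...,2]<60)
    print(c,"rect",cv2.minAreaRect(X[m].astype(np.float32)[:,:2].copy()))
    b=(170,300,240,410) if c=="side" else (110,260,260,430)
    cv2.imwrite(f"pics/{c}7.png",cv2.resize(im[b[0]:b[1],b[2]:b[3],::-1],None,fx=4,fy=4,interpolation=cv2.INTER_CUBIC))
E
```

```text
top L 218 [ 545.62 -150.17  106.71]
   open 0 0
   lock 33 [517.01 -86.75  78.41]
top R 221 [ 554.91 -339.28  106.71]
   open 35 [ 485.76 -340.17   77.83]
   lock 0 0
top rect ((636.055419921875, -242.18142700195312), (230.17791748046875, 249.4906463623047), 2.975147008895874)
side L 120 [ 548.36 -156.29  107.13]
   open 0 0
   lock 27 [519.97 -90.31  77.2 ]
side R 183 [ 557.27 -345.38  107.18]
   open 44 [ 487.6  -345.18   77.78]
   lock 0 0
side rect ((637.4187622070312, -243.1826629638672), (229.0540008544922, 252.44981384277344), 2.824859380722046)
```

View pics/top7.png

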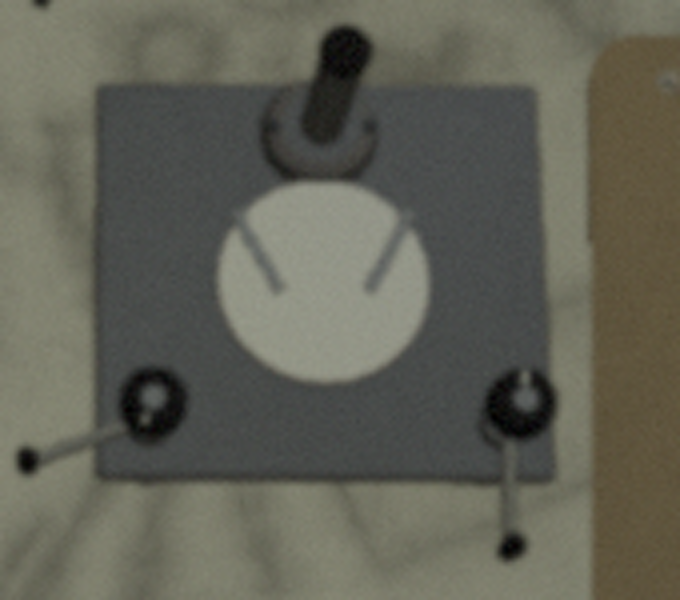

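View pics/side7.png

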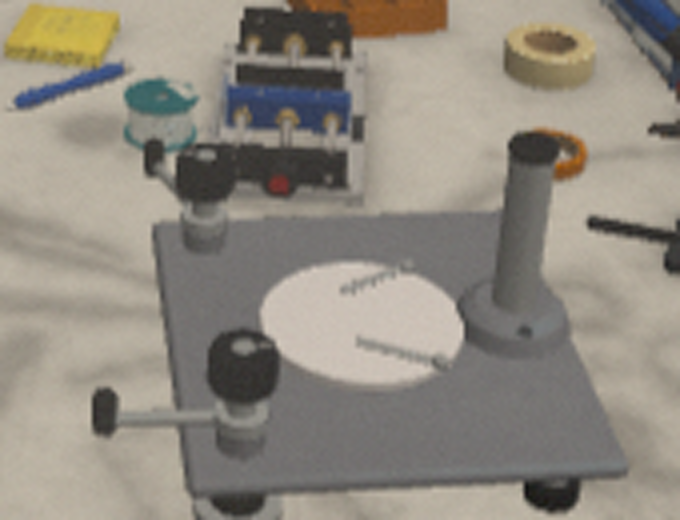

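The top view (left knob at about (152,403), its post at (28,460)) shows the lever swung to about 1.2 rad. The knob's white mark now points about 200° clockwise of the other's. The right knob and lever are where they started, and the stand is too.

```bash
python3 -c "
from rig import r,sense
print(sense()['contact_force'],sense()['clock']);print(r.sign_off())"
```

```text
[-1.04944711 -0.65475596  0.02580549] 28.3833
the job is handed in; nothing more can be done
None
```

The front left foot was the hanging one. I screwed it down, let go, swung its lock lever to the stop and handed the job in at 28.4 s, with the arm clear of everything.

- **Finding it:** The right corner was stiff when pressed. The left tipped about 3.4 mm before touching. The tipping took 9–12 N rather than the quoted 5–8 N, and I pressed to 19.6 N to confirm the touch.
- **Screwing:** I turned the left knob 3.36 rad, then another 0.16 rad after a press check. The total of about 3.5 rad is about 4.5 mm. The knob's mark in the last picture agrees with that turn, so it did not slip.
- **Levelling checks:** Both front corners now press stiffly with no rocking. I pressed the left before the last 0.16 rad and did not repeat it; I pressed the right after it. The plate height difference came out as about 4.3 mm from the tipping travel, and about 4.7 mm from how far the left corner rose. I set the screw between the two; I could not measure how the load is shared directly.
- **Locking:** The push force rose to about 9 N against the stop. The last pictures put the lever at about 1.20 rad.
- **Left alone:** The stand's pose is unchanged to within about 1–3 mm of camera scatter. I pressed on the right knob but did not turn it, and its lever and the bystanders I could see were not disturbed.

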